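# Hold a reference tile in the corner of the recording stand

### The arm

A 6-joint arm with a two-finger parallel gripper is mounted at the origin on the work surface. World frame = base frame: x ahead of the robot, y to its left, z up, the work surface at z = 0. Lengths are in m, angles in rad, forces in N, time in s.
With the tool pointing down it reaches from about 0.3 to 0.825 m from the base axis. Payload 5.4 kg.
Tool frame: the origin (TCP) lies between the finger pads; the fingertips stand 17 mm ahead of it and the grasp point (between the pads) lies 2 mm behind it; z points along the fingers, y is the line along which they close (so a half turn about z gives the same grasp; the last joint's range is limited). The gripper opens to 92 mm and grips with 3 to 60 N. Pads are 20 mm wide; open, the fingers measure 128 mm over their backs; the gripper's body (75 mm by 189 mm) begins 69 mm behind the grasp point.
Start: joints at [-1.418, 0.158, 1.597, -0, 1.386, -0.21], TCP at [0.204, -0.538, 0.211] pointing down, gripper open.
Joint ranges: [-2.91, 2.91], [-0.94, 2.29], [0.18, 2.7], [-1.29, 4.43], [0.17, 2.64], [-3, 3]. Speed limits (rad/s): [2.57, 2.57, 3.14, 3.14, 3.14, 3.14].

### API

Orientations are given as [roll, pitch, yaw] about the fixed x, y, z axes, in that order (R = Rz(yaw) Ry(pitch) Rx(roll)).
In Python, from bench import status, imaging, job gives the robot as it stands. The module is installed in compiled form; this text tells all that it offers.
- The arm moves only by the tool arm_command, never from a script. Its argument "commands" is a list that holds one entry, the list of rows, each a list of 7 numbers: the shift along the world's x, y, z in m, then the turn, a rotation vector about the world's x, y, z in degrees, then the finger opening in m, from 0 to 0.0919. In form: [[[tx, ty, tz, wx, wy, wz, gripper], ...]]. A call has 1 to 20 rows; each row shifts and turns the commanded pose from where the row before left it; what a row does not reach is not made up. A row lasts 1/10 s, in which the tool goes at most 50 mm and 8.59 degrees, less where a joint would pass 70% of its speed; a pose out of reach is approached as far as the arm can. A call with a gripper value outside its range is refused whole. The fingers move at their own pace and stop on an object; "force" is the grip in N (left out, the last holds). Time passes only in rows, so rows that do not move let the fingers close. It gives the time, the measured TCP pose, the force, the opening and the grip force at its end, in the units of the state.
- status.get_obs(): the state, without advancing time (a new reading comes with each control period).
- imaging.read_camera(name): name is "side" or "top" or "wrist"; returns a dict with "frame" (480x640x3 uint8, blue, green, red), "z_map" (480x640 float32, m along the optical axis (not along the pixel's ray), 0 where there is no reading), "camera_matrix" (3x3 intrinsics, pixels), "rvec" (rotation vector, rad) and "tvec" (3), from world to camera coordinates, as OpenCV has them; the wrist camera has in their place "mount" (4x4, takes a point from camera to tool coordinates, whose origin is the TCP and whose axes are the flange's). Camera axes: x right, y down, z forward; pixel columns grow to the right and rows downward; lengths in m; the calibration is good to about 2 mm. The wrist camera is an equidistant fisheye: a pixel r from the principal point sees the ray r / f radians off the axis. A picture is of the moment at which its call begins: read the wrist's pose just before it.
- job.finish_job(): hands the job in; it is judged then, once.
The state is a dict: "time_s": time; "joint_pos": joint angles; "qvel": joint speeds; "effort": joint torques, N m; "eef_pos": TCP position; "ee_rot": TCP orientation; "ft_force": force on the tool from outside, world axes, zero at the start; "moment": the same for the moment, N m; "finger_gap": opening from 0.0 (shut) to 1.0 (fully open); "grasp_force": force on a finger pad.
Only numpy, scipy, OpenCV 4.12 (cv2) and the standard library are available. Lean on these libraries where they do the work, as an engineer would, in place of code of your own. Each camera call takes 0.05 s, during which the arm holds its last target. There are 200 camera calls.

### The job

Slide the terracotta reference tile straight up out of its slot in the foam-filled box and stand it upright on the deck of the recording stand, its broad face flush against the aluminium fence and between the two red marks. Press it down and into the fence with one diagonal push, firmly but not hard, so that it bears on both the deck and the fence, and finish while still holding it pressed there (do not let go). Leave the other tiles and everything else on the table where they are.

Things in the scene. Friction and masses are not known exactly. Their poses are not given: they have to be found in the camera images.
- tile: Terracotta tile with two dark brown bands, 10 mm thick (x), 100 mm wide (y), 120 mm high (z), 0.17 to 0.34 kg. Origin: centre of its underside. Starts upright in one of the three slots, on the slot floor, its lowest 38 mm in the foam, the upper 78 mm clear above the rim. Either broad face may go to the fence.
- tile_grey: The dark grey tile, same size, mass and origin, in another slot of the same box. Stays there.
- tile_cream: The cream tile, same size, mass and origin, in the third slot. Stays there.
- rack: Fixed tan cardboard box filled with white foam, 204 (x) x 130 (y) x 50 (z) mm. Origin: centre of its underside. Three slots, each 12 mm wide along x and 110 mm long along y, at x = -65, 0 and +65 mm; slot floor 8 mm above the table, foam top at 46 mm, rim at 50 mm. A tile's faces look along the box's x.
- stand: Fixed recording stand, origin at the centre of its underside on the table, yaw as the whole stand (within 0.5 rad of straight ahead). Its dark grey deck measures 200 (x) x 180 (y) mm, top 12 mm above the table. The aluminium fence stands upright on the deck across y, its front face (towards -x of the stand) at x = +30 mm.
- deck: The stand's dark grey deck plate, 200 x 180 x 8 mm, top 12 mm above the table; origin at the centre of its underside, 4 mm above the table; axes as the stand's.
- fence: The stand's rigid aluminium fence, 170 mm long (y), 10 mm thick, 50 mm high above the deck. Origin on the deck's top at the stand's centre (30 mm in front of the fence's front face); axes as the stand's. Two vertical red marks on it at y = -67 and +67 mm.
- corner (a point): Point midway between the red marks on the line where the fence's front face meets the deck's top (12 mm above the table); axes as the stand's: +x into the fence, z up.
- brush: Loose cleaning brush, about 160 mm long, lying on the table between the box and the stand. Bystander.
- caliper: Loose steel caliper, 200 mm long, lying flat, beyond the work area. Bystander.
- magnifier: Loose black hand lens, 72 mm across with a handle, lying flat beyond the work area. Bystander.
- jar: Loose amber jar, 60 mm across, 85 mm high, beyond the work area, on its left. Bystander.

How it is judged:
On the way:
1. the terracotta tile is drawn up clear of the slotted box: its lower edge more than 60 mm above the table, held only by the fingers (height (world z) of tile above 0.06 m and contact force between tile and the fingers above 0.5 N and contact force between tile and rack below 0.05 N), for 0.2 s.
At the end, for the whole second after the job is handed in: Terracotta tile upright (4 deg) on the deck (foot within 3 mm), back face within 3.5 mm of the fence and parallel within 3.4 deg, centre within 17 mm of midway between the marks, still, fingers pressing it: over 2.5 N on the fence, over 5 N on the deck (more than its weight) (x of tile in the frame of corner between -0.0085 and -0.002 m and y of tile in the frame of corner between -0.017 and 0.017 m and z of tile in the frame of corner between -0.003 and 0.003 m and angle between tile's own z axis and vertical below 0.07 rad and angle between the x axis of tile and the x axis of stand, either way round below 0.06 rad and contact force between tile and fence above 2.5 N and contact force between tile and deck above 5 N and contact force between tile and the fingers above 2 N and linear speed of tile below 0.02 m/s); the arm keeps its last pose, push and grip.
It fails at once if the tile is pressed on the stand with more than 60 N (contact force between tile and stand above 60 N).
It fails at once if another tile is moved by more than 15 mm (distance of any of tile_grey, tile_cream from where it was at the start of the episode above 0.015 m).
It fails at once if a bystander is moved by more than 20 mm (distance of any of brush, caliper, magnifier, jar from where it was at the start of the episode above 0.02 m).
It also fails if it takes over 72 s, if anything falls off the work surface, if the arm or the gripper's body presses on something with over 40 N, if the wrist force passes 120 N, or if a joint passes its speed limit or range.

## Working session

There is one attempt and no reset: what is moved stays moved. The work goes in short steps, Python scripts to look and compute and a tool call to move; the robot and the scene stay as the last step left them, time stands still between calls to the robot, and variables do not carry over. Pictures are saved under pics/ and viewed, at most 10 in all, crops included, and the job is handed in when it is done.

Besides the shell and the picture viewer there is one more tool, called as a command line: name --argument value ..., lists and objects as JSON in quotes. arm_command: Moves the arm, as the interface text tells. Its arguments: {"type":"object","properties":{"commands":{"type":"array"},"force":{"type":"number"}},"required":["commands"]}

```bash
mkdir -p pics
cat > h.py <<'E'
import numpy as np, cv2
from bench import status, imaging, job
def cam(n):
    c=imaging.read_camera(n); R=cv2.Rodrigues(np.array(c["rvec"],float))[0]; t=np.array(c["tvec"],float).ravel()
    return c["frame"],c["z_map"],np.array(c["camera_matrix"]),R,t
def cloud(z,K,R,t):
    v,u=np.mgrid[:480,:640]
    P=np.stack([(u-K[0,2])/K[0,0]*z,(v-K[1,2])/K[1,1]*z,z],-1)
    return (P-t)@R
E
python3 - <<'E'
from h import *
for n in("top","side"):
    f,z,K,R,t=cam(n); cv2.imwrite(f"pics/{n}0.png",f); np.savez(f"{n}0.npz",f=f,P=cloud(z,K,R,t),z=z)
    print(n,-R.T@t,K[0,0],(z>0).mean())
print(status.get_obs())
E
```

```text
top [0.53824439 0.00327406 0.88971077] 476.3002774160988 0.9959537760416667
side [0.32584427 0.54905636 0.67956041] 494.92983449718884 0.9959049479166666
{'time_s': 0.1, 'joint_pos': array([-1.41808615e+00,  1.58998850e-01,  1.59808102e+00,  1.29729903e-05,
        1.38625458e+00, -2.10091397e-01]), 'qvel': array([-0.0008771 , -0.00092655, -0.00441845, -0.00216893,  0.00108721,
        0.00033893]), 'effort': array([ 1.72554110e-05, -3.86503673e+01, -3.22961175e+01,  7.02305557e-02,
        3.39030731e-02, -6.06755043e-05]), 'eef_pos': array([ 0.20396317, -0.53698934,  0.20992287]), 'ee_rot': array([-3.13989181e+00, -3.75718466e-04,  3.62798862e-01]), 'ft_force': array([-0.90314738,  0.19268384,  0.06792254]), 'moment': array([-0.02270209, -0.00381108, -0.02410604]), 'grasp_force': 0.0, 'finger_gap': 0.9993133816833164}
```

View pics/top0.png

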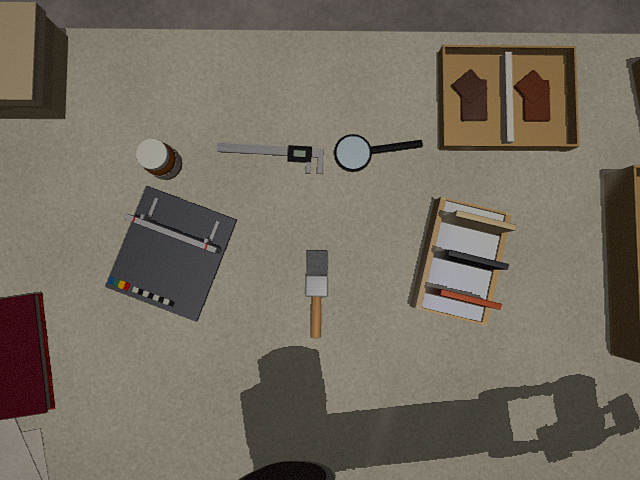

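View pics/side0.png

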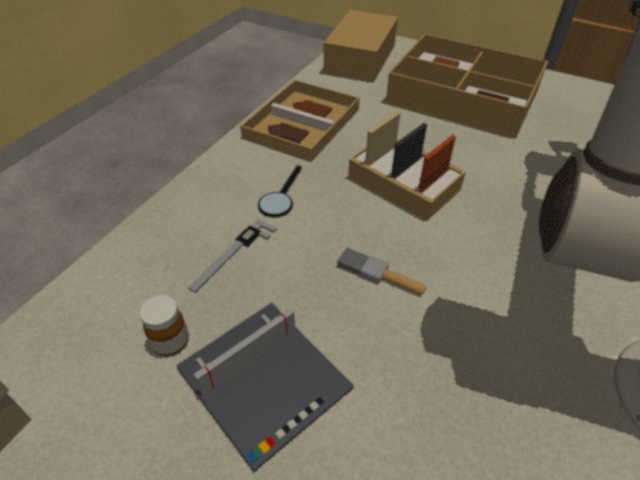

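The top view shows the terracotta tile in the slot nearest the robot (about 470,298) and the stand at left, with the fence running from (133,218) to (215,250). The brush lies between them at (317,293). The side view confirms this, with the tiles at (385–440,150) and the fence at (245,345). Next I measure.

Run:
```python
from h import *
def line(p):
    vx,vy,x0,y0=cv2.fitLine(p.astype(np.float32),cv2.DIST_HUBER,0,1e-4,1e-4).ravel(); return np.array([vx,vy]),np.array([x0,y0])
for n in("top","side"):
    d=np.load(n+"0.npz"); f,P=d["f"],d["P"]; b,g,r=[f[...,i].astype(int) for i in range(3)]
    X,Y,Z=P[...,0],P[...,1],P[...,2]
    box=(X>.3)&(X<.7)
    m=box&(r>1.8*g)&(r>110 if n=="top" else r>60)&(Y<-.15)&(Z>.07)
    q=P[m]; print(n,"tile z",np.percentile(q[:,2],[1,50,90,99]))
    for lo,hi in((.08,.115),(.122,.14)):
        s=q[(q[:,2]>lo)&(q[:,2]<hi)]
        if len(s)>20:
            rc=cv2.minAreaRect(s[:,:2].astype(np.float32)); v,_=line(s[:,:2]); print(lo,len(s),rc,"ydir yaw",np.arctan(-v[0]/v[1]))
    for nm,lo in(("brush",.01),):
        s=P[(X>.3)&(X<.6)&(abs(Y)<.09)&(Z>lo)]; print("brush max z",np.percentile(s[:,2],99) if len(s) else None)
    # deck
    m=(X>.25)&(X<.7)&(Y>.12)&(Y<.5)&(Z>.008)&(Z<.017)&(abs(r-b)<25)&(r<100)
    lab=cv2.morphologyEx(m.astype(np.uint8),cv2.MORPH_CLOSE,np.ones((5,5)))
    k,L,st,ce=cv2.connectedComponentsWithStats(lab); i=1+np.argmax(st[1:,4])
    s=P[(L==i)]; s=s[abs(s[:,2]-.012)<.005]
    rc=cv2.minAreaRect(s[:,:2].astype(np.float32)); print("deck z",np.median(s[:,2]),rc)
    # fence
    m=(X>.25)&(X<.7)&(Y>.12)&(Y<.45)&(Z>.055)&(Z<.067)
    s=P[m]; s=s[np.linalg.norm(s[:,:2]-np.array(rc[0]),axis=1)<.14]
    rf=cv2.minAreaRect(s[:,:2].astype(np.float32)); v,p0=line(s[:,:2]); print("fence top",len(s),rf,np.arctan(-v[0]/v[1]))
    red=(r>1.7*g)&(r>1.7*b)&(X>.25)&(X<.7)&(Y>.12)&(Z>.02)&(Z<.07)&(np.linalg.norm(P[...,:2]-np.array(rc[0]),axis=-1)<.12)
    k,L,st,ce=cv2.connectedComponentsWithStats(red.astype(np.uint8))
    for i in range(1,k):
        if st[i,4]>4: print(" red",ce[i],st[i,4],P[L==i].mean(0),P[L==i][:,2].min(),P[L==i][:,2].max())
```

```text
top tile z [0.12611933 0.12910806 0.13063575 0.13211121]
0.122 339 ((0.49143585562705994, -0.24765461683273315), (0.09855256974697113, 0.00874367542564869), 76.23979187011719) ydir yaw -0.24057966
brush max z 0.8897107727824207
deck z 0.012573853809374287 ((0.5693878531455994, 0.265272319316864), (0.18056632578372955, 0.20025832951068878), 69.18425750732422)
fence top 581 ((0.6022428274154663, 0.253118634223938), (0.17104046046733856, 0.010112457908689976), 69.23949432373047) -0.36122698
 red [133.46153846 218.38461538] 13 [0.62745245 0.31653619 0.05861693] 0.025563633456112057 0.06663715773091822
 red [205.53846154 245.84615385] 13 [0.57961876 0.19046408 0.06077537] 0.04259695809750268 0.06633712535281805
side tile z [0.07303244 0.11064179 0.12919231 0.13039072]
0.08 326 ((0.48854461312294006, -0.24021472036838531), (0.09044098854064941, 0.009011886082589626), 71.8345718383789) ydir yaw -0.24685319
0.122 199 ((0.4911161959171295, -0.24421341717243195), (0.09468182176351547, 0.010013679042458534), 76.40840911865234) ydir yaw -0.25594276
brush max z 0.02333449255218423
deck z 0.01297133312245237 ((0.5695702433586121, 0.2659115791320801), (0.17936359345912933, 0.2010161131620407), 69.29638671875)
fence top 1007 ((0.6020296216011047, 0.2529541552066803), (0.1705314815044403, 0.012347433716058731), 69.70903778076172) -0.36398798
 red [283.4 316.1] 10 [0.57813417 0.19073598 0.06291365] 0.06044873125346493 0.0649038215464174
 red [286. 327.] 5 [0.57380915 0.19237321 0.03925538] 0.033407128062216636 0.04283668908560261
 red [209.35135135 375.51351351] 37 [0.6226735  0.31712333 0.04841902] 0.023175015398346224 0.0633468240983574
```

arm_command --commands '[[[0.0192,0.0194,0,0,0,3.7,0.034],[0.0192,0.0194,0,0,0,3.7,0.034],[0.0192,0.0194,0,0,0,3.7,0.034],[0.0192,0.0194,0,0,0,3.7,0.034],[0.0192,0.0194,0,0,0,3.7,0.034],[0.0192,0.0194,0,0,0,3.7,0.034],[0.0192,0.0194,0,0,0,3.7,0.034],[0.0192,0.0194,0,0,0,3.7,0.034],[0.0192,0.0194,0,0,0,3.7,0.034],[0.0192,0.0194,0,0,0,3.7,0.034],[0.0192,0.0194,0,0,0,3.7,0.034],[0.0192,0.0194,0,0,0,3.7,0.034],[0.0192,0.0194,0,0,0,3.7,0.034],[0.0192,0.0194,0,0,0,3.7,0.034],[0.0192,0.0194,0,0,0,3.7,0.034],[0,0,0,0,0,0,0.034],[0,0,0,0,0,0,0.034]]]' --force 20

```text
time_s: 1.8
eef_pos: [0.4917, -0.2464, 0.2103]
ee_rot: [-3.14, 0.0, 1.332]
ft_force: [0.6, -0.8, 0.1]
finger_gap: 0.371
grasp_force: 0.0
```

arm_command --commands '[[[0,0,-0.0155,0,0,0,0.034],[0,0,-0.0155,0,0,0,0.034],[0,0,-0.0155,0,0,0,0.034],[0,0,-0.0155,0,0,0,0.034],[0,0,-0.0155,0,0,0,0.034],[0,0,-0.0155,0,0,0,0.034],[0,0,-0.0155,0,0,0,0.034],[0,0,-0.0155,0,0,0,0.034],[0,0,0,0,0,0,0.034],[0,0,0,0,0,0,0.034]]]'

```text
time_s: 2.8
eef_pos: [0.4914, -0.2473, 0.0869]
ee_rot: [-3.141, 0.0, 1.33]
ft_force: [0.5, -0.0, -0.2]
finger_gap: 0.373
grasp_force: 0.0
```

Run:
```python
from h import *
o=status.get_obs(); print(o["eef_pos"],o["ft_force"]); c=imaging.read_camera("wrist"); cv2.imwrite("pics/w1.png",c["frame"]); print(c["mount"],c["camera_matrix"])
```

```text
[ 0.49140566 -0.24726228  0.08693136] [ 0.46064159 -0.04515904 -0.23632764]
[[ 2.08085608e-04 -9.63858536e-01 -2.66414488e-01  7.42951233e-02]
 [ 9.99999804e-01  4.31345789e-05  6.25003303e-04 -5.54012732e-04]
 [-5.90923092e-04 -2.66414566e-01  9.63858356e-01 -1.74239394e-01]
 [ 0.00000000e+00  0.00000000e+00  0.00000000e+00  1.00000000e+00]] [[371.64829954   0.         319.58511096]
 [  0.         371.64829954 237.17636412]
 [  0.           0.           1.        ]]
```

View pics/w1.png

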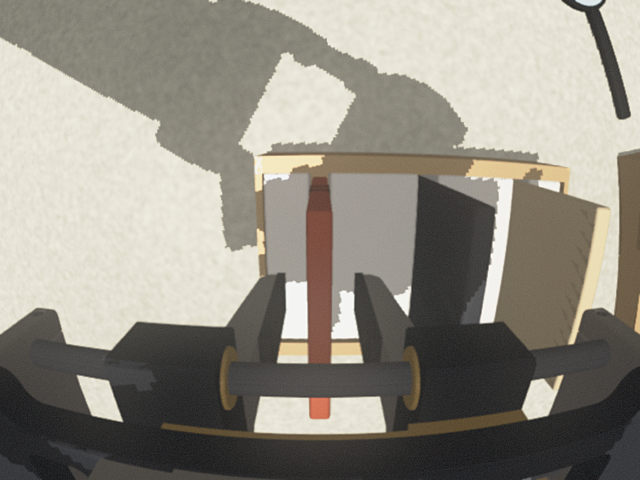

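The wrist view shows the terracotta tile at column 319, midway between the fingers (285 and 355) and parallel to them. The neighbouring tiles are clear, so I grip and lift.

arm_command --commands '[[[0,0,0,0,0,0,0.0],[0,0,0,0,0,0,0.0],[0,0,0,0,0,0,0.0],[0,0,0,0,0,0,0.0],[0,0,0,0,0,0,0.0],[0,0,0,0,0,0,0.0],[0,0,0,0,0,0,0.0],[0,0,0,0,0,0,0.0]]]' --force 40

```text
time_s: 3.65
eef_pos: [0.4923, -0.2467, 0.0872]
ee_rot: [3.141, 0.0, 1.332]
ft_force: [-1.2, 0.9, 4.9]
finger_gap: 0.11
grasp_force: 40.0
```

arm_command --commands '[[[0,0,0.005,0,0,0,0.0],[0,0,0.005,0,0,0,0.0],[0,0,0.01,0,0,0,0.0],[0,0,0.01,0,0,0,0.0],[0,0,0.01,0,0,0,0.0],[0,0,0.01,0,0,0,0.0],[0,0,0.01,0,0,0,0.0],[0,0,0.01,0,0,0,0.0],[0,0,0.01,0,0,0,0.0],[0,0,0.01,0,0,0,0.0],[0,0,0.01,0,0,0,0.0],[0,0,0.01,0,0,0,0.0],[0,0,0,0,0,0,0.0],[0,0,0,0,0,0,0.0],[0,0,0,0,0,0,0.0]]]'

```text
time_s: 5.15
eef_pos: [0.4917, -0.2463, 0.1961]
ee_rot: [-3.14, -0.001, 1.331]
ft_force: [-0.8, -0.6, -1.9]
finger_gap: 0.103
grasp_force: 40.0
```

arm_command --commands '[[[0.0039,0.0256,0,0,0,-0.35,0.0],[0.0039,0.0256,0,0,0,-0.35,0.0],[0.0039,0.0256,0,0,0,-0.35,0.0],[0.0039,0.0256,0,0,0,-0.35,0.0],[0.0039,0.0256,0,0,0,-0.35,0.0],[0.0039,0.0256,0,0,0,-0.35,0.0],[0.0039,0.0256,0,0,0,-0.35,0.0],[0.0039,0.0256,0,0,0,-0.35,0.0],[0.0039,0.0256,0,0,0,-0.35,0.0],[0.0039,0.0256,0,0,0,-0.35,0.0],[0.0039,0.0256,0,0,0,-0.35,0.0],[0.0039,0.0256,0,0,0,-0.35,0.0],[0.0039,0.0256,0,0,0,-0.35,0.0],[0.0039,0.0256,0,0,0,-0.35,0.0],[0.0039,0.0256,0,0,0,-0.35,0.0],[0.0039,0.0256,0,0,0,-0.35,0.0],[0.0039,0.0256,0,0,0,-0.35,0.0],[0.0039,0.0256,0,0,0,-0.35,0.0],[0.0039,0.0256,0,0,0,-0.35,0.0],[0.0039,0.0256,0,0,0,-0.35,0.0]]]'

```text
time_s: 7.15
eef_pos: [0.5696, 0.2664, 0.1958]
ee_rot: [-3.14, 0.001, 1.209]
ft_force: [0.2, -0.2, -2.6]
finger_gap: 0.11
grasp_force: 40.0
```

arm_command --commands '[[[0,0,0,0,0,0,0.0],[0,0,0,0,0,0,0.0],[0,0,0,0,0,0,0.0]]]'

```text
time_s: 7.45
eef_pos: [0.5698, 0.2645, 0.1963]
ee_rot: [-3.141, 0.001, 1.209]
ft_force: [0.7, -0.4, -2.6]
finger_gap: 0.108
grasp_force: 40.0
```

```bash
cat > m.py <<'E'
from h import *
import sys
C=np.array([.5975,.2550,.012]); a=-.363; Rs=np.array([[np.cos(a),-np.sin(a),0],[np.sin(a),np.cos(a),0],[0,0,1]])
o=status.get_obs(); print("tcp",o["eef_pos"],o["ee_rot"],"in corner",(o["eef_pos"]-C)@Rs,"F",o["ft_force"],"Fc",o["ft_force"]@Rs)
for n in("top","side"):
    f,z,K,R,t=cam(n); cv2.imwrite(f"pics/{n}_{sys.argv[1]}.png",f); P=(cloud(z,K,R,t)-C)@Rs
    b,g,r=[f[...,i].astype(int) for i in range(3)]
    m=(r>1.6*g)&(r>50)&(abs(P[...,0]+.02)<.06)&(abs(P[...,1])<.075)&(P[...,2]>.0)&(P[...,2]<.3)&(z>0)
    k,L,st,ce=cv2.connectedComponentsWithStats(m.astype(np.uint8)); print(n,st[1:,4].tolist())
    s=np.concatenate([P[L==i] for i in range(1,k) if st[i,4]>30]) 
    pc=lambda i:np.round(np.percentile(s[:,i],[1,50,99]),4)
    print(" x",pc(0)," y",pc(1)," z",pc(2))
    if n=="side":
        A=np.c_[np.ones(len(s)),s[:,1:]]
        for _ in range(4):
            w=np.linalg.lstsq(A,s[:,0],rcond=None)[0]; k=abs(A@w-s[:,0])<.004; A,s=A[k],s[k]
        print(" face plane x = %.4f %+.4f y %+.4f z"%tuple(w),len(s))
E
python3 m.py a
```

```text
tcp [0.56982099 0.26448841 0.19629391] [-3.14098560e+00  1.02740253e-03  1.20871675e+00] in corner [-0.02924448 -0.00095816  0.18429391] F [ 0.68425193 -0.40487372 -2.56367   ] Fc [ 0.78342589 -0.13552604 -2.56367   ]
top [1, 8, 11, 1, 15, 311, 1, 1, 1, 1, 1, 1, 1, 1, 1, 1, 1, 29, 5]
 x [-0.033  -0.0284 -0.0237]  y [-0.0525 -0.0332 -0.0025]  z [0.1777 0.2251 0.2289]
side [2762, 42]
 x [-0.0347 -0.0333  0.0004]  y [-0.0477  0.0216  0.0666]  z [0.0333 0.156  0.2272]
 face plane x = -0.0333 +0.0069 y -0.0008 z 2390
```

View pics/side_a.png

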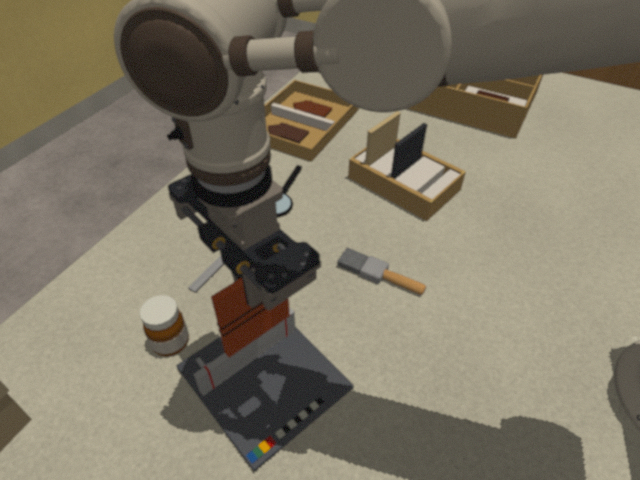

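The side view shows the tile held square over the deck (about 255,315) in front of the fence. The box neighbours, brush and jar are undisturbed. I lower it to just above the deck.

arm_command --commands '[[[0,0,-0.01,0,0,0,0.0],[0,0,-0.01,0,0,0,0.0],[0,0,-0.01,0,0,0,0.0],[0,0,-0.01,0,0,0,0.0],[0,0,-0.01,0,0,0,0.0],[0,0,-0.01,0,0,0,0.0],[0,0,-0.01,0,0,0,0.0],[0,0,-0.01,0,0,0,0.0],[0,0,-0.01,0,0,0,0.0],[0,0,-0.01,0,0,0,0.0],[0,0,0,0,0,0,0.0],[0,0,0,0,0,0,0.0],[0,0,0,0,0,0,0.0]]]'

```text
time_s: 8.85
eef_pos: [0.5706, 0.2656, 0.0975]
ee_rot: [3.141, -0.001, 1.209]
ft_force: [0.7, -0.7, -3.2]
finger_gap: 0.104
grasp_force: 40.0
```

```bash
python3 m.py b
```

```text
tcp [0.57056028 0.26557298 0.09748095] [ 3.14056227e+00 -7.30057799e-04  1.20927987e+00] in corner [-0.02893847  0.00031824  0.08548095] F [ 0.71843765 -0.7059975  -3.1627777 ] Fc [ 0.92230706 -0.40488865 -3.1627777 ]
top [11, 13, 6, 221, 1, 1, 1, 2, 1, 2, 1, 24, 2]
 x [-0.0327 -0.028  -0.0234]  y [-0.0513 -0.0325 -0.0043]  z [0.0791 0.1261 0.1297]
side [46, 2, 1, 1810, 44]
 x [-0.0347 -0.033   0.0004]  y [-0.0399  0.027   0.0674]  z [0.0096 0.0675 0.1284]
 face plane x = -0.0332 +0.0104 y +0.0004 z 1548
```

arm_command --commands '[[[0.0037,-0.0014,0,0,0,0,0.0],[0.0037,-0.0014,0,0,0,0,0.0],[0.0037,-0.0014,0,0,0,0,0.0],[0.0037,-0.0014,-0.001,0,0,0,0.0],[0.0037,-0.0014,-0.001,0,0,0,0.0],[0,0,-0.001,0,0,0,0.0],[0,0,-0.001,0,0,0,0.0],[0,0,0,0,0,0,0.0],[0,0,0,0,0,0,0.0]]]'

```text
time_s: 9.85
eef_pos: [0.5883, 0.2585, 0.0927]
ee_rot: [-3.141, 0.0, 1.209]
ft_force: [-0.3, 0.2, -2.2]
finger_gap: 0.106
grasp_force: 40.0
```

arm_command --commands '[[[0.0005,-0.0002,-0.0005,0,0,0,0.0],[0.0005,-0.0002,-0.0005,0,0,0,0.0],[0.0005,-0.0002,-0.0005,0,0,0,0.0],[0.0005,-0.0002,-0.0005,0,0,0,0.0],[0,0,0,0,0,0,0.0],[0,0,0,0,0,0,0.0]]]'

```text
time_s: 10.45
eef_pos: [0.5904, 0.2578, 0.0913]
ee_rot: [-3.141, -0.0, 1.209]
ft_force: [-2.2, -0.4, 3.2]
finger_gap: 0.105
grasp_force: 40.0
```

arm_command --commands '[[[0.0005,-0.0002,0,0,0,0,0.0],[0.0005,-0.0002,0,0,0,0,0.0],[0,0,0,0,0,0,0.0],[0,0,0,0,0,0,0.0]]]'

```text
time_s: 10.85
eef_pos: [0.5909, 0.2577, 0.0913]
ee_rot: [-3.14, 0.0, 1.209]
ft_force: [-5.6, 0.6, 5.2]
finger_gap: 0.108
grasp_force: 40.0
```

arm_command --commands '[[[0.0005,-0.0002,0,0,0,0,0.0],[0.0005,-0.0002,-0.0003,0,0,0,0.0],[0,0,0,0,0,0,0.0],[0,0,0,0,0,0,0.0]]]'

```text
time_s: 11.25
eef_pos: [0.5915, 0.2575, 0.0913]
ee_rot: [-3.139, -0.0, 1.209]
ft_force: [-6.7, 0.7, 7.5]
finger_gap: 0.109
grasp_force: 40.0
```

```bash
python3 m.py c
```

```text
tcp [0.59154606 0.25750827 0.09130347] [-3.13910233e+00 -3.12891595e-06  1.20948758e+00] in corner [-0.00645659  0.0002307   0.07930347] F [-6.65841184  0.67331078  7.48646159] Fc [-6.46360112 -1.73483609  7.48646159]
top [1, 8, 229, 14, 1, 23, 1]
 x [-0.0104 -0.0054 -0.0009]  y [-0.0515 -0.033  -0.0044]  z [0.0711 0.1203 0.1236]
side [29, 1872, 41]
 x [-0.0125 -0.011   0.0005]  y [-0.0423  0.026   0.0671]  z [0.0031 0.0564 0.1222]
 face plane x = -0.0116 +0.0015 y +0.0113 z 1764
```

arm_command --commands '[[[0,0,0.0008,0,0,0,0.0],[0,0,0.0008,0,0,0,0.0],[0,0,0,0,0,0,0.0],[0,0,0,0,0,0,0.0]]]'

```text
time_s: 11.75
eef_pos: [0.5926, 0.2567, 0.0916]
ee_rot: [-3.142, 0.0, 1.209]
ft_force: [0.2, 0.6, -2.9]
finger_gap: 0.108
grasp_force: 40.0
```

arm_command --commands '[[[0.0005,-0.0002,0,0,0,0,0.0],[0.0005,-0.0002,0,0,0,0,0.0],[0,0,0,0,0,0,0.0],[0,0,0,0,0,0,0.0]]]'

```text
time_s: 12.15
eef_pos: [0.5927, 0.2566, 0.0916]
ee_rot: [-3.14, 0.001, 1.209]
ft_force: [-4.6, 1.8, -2.9]
finger_gap: 0.108
grasp_force: 40.0
```

Off the deck, the sideways force is now coming from the fence, so the tile is touching it. Next is the diagonal push.

arm_command --commands '[[[0.0003,-0.0001,-0.0005,0,0,0,0.0],[0.0003,-0.0001,-0.0005,0,0,0,0.0],[0,0,-0.0004,0,0,0,0.0],[0,0,-0.0004,0,0,0,0.0],[0,0,0,0,0,0,0.0],[0,0,0,0,0,0,0.0],[0,0,0,0,0,0,0.0]]]'

```text
time_s: 12.85
eef_pos: [0.5928, 0.2567, 0.0913]
ee_rot: [-3.139, 0.001, 1.21]
ft_force: [-10.1, 0.7, 6.0]
finger_gap: 0.108
grasp_force: 40.0
```

```bash
python3 m.py d
```

```text
tcp [0.59282972 0.25666843 0.09134947] [-3.13867209e+00  8.78086448e-04  1.20959870e+00] in corner [-4.95837372e-03 -9.86178722e-05  7.93494726e-02] F [-10.08491817   0.73114647   6.02212728] Fc [-9.68735819 -2.89745423  6.02212728]
top [7, 224, 15, 1, 15]
 x [-0.0086 -0.0039  0.0006]  y [-0.0519 -0.0333 -0.0052]  z [0.0722 0.1203 0.1235]
side [29, 1859, 38]
 x [-0.0109 -0.0094  0.0002]  y [-0.0435  0.0255  0.0669]  z [0.0037 0.0567 0.1222]
 face plane x = -0.0099 +0.0001 y +0.0106 z 1757
```

arm_command --commands '[[[0.0001,0,-0.0005,0,0,0,0.0],[0.0001,0,-0.0005,0,0,0,0.0],[0,0,-0.0005,0,0,0,0.0],[0,0,0,0,0,0,0.0],[0,0,0,0,0,0,0.0],[0,0,0,0,0,0,0.0],[0,0,0,0,0,0,0.0],[0,0,0,0,0,0,0.0]]]'

```text
time_s: 13.75
eef_pos: [0.5929, 0.2567, 0.0913]
ee_rot: [-3.138, 0.001, 1.21]
ft_force: [-13.4, -1.2, 13.4]
finger_gap: 0.107
grasp_force: 40.0
```

```bash
python3 m.py e
```

```text
tcp [0.59285278 0.25665399 0.0913011 ] [-3.13829315e+00  1.24702854e-03  1.20970717e+00] in corner [-0.00493169 -0.00010392  0.0793011 ] F [-13.3944396   -1.18028857  13.38595375] Fc [-12.10250428  -5.85947809  13.38595375]
top [8, 221, 14, 1, 14]
 x [-0.0086 -0.0039  0.0006]  y [-0.052  -0.0332 -0.0047]  z [0.0752 0.1201 0.123 ]
side [26, 1874, 38]
 x [-0.0109 -0.0094  0.0004]  y [-0.0438  0.0255  0.067 ]  z [0.0038 0.057  0.1222]
 face plane x = -0.0100 +0.0004 y +0.0110 z 1767
```

View pics/side_e.png

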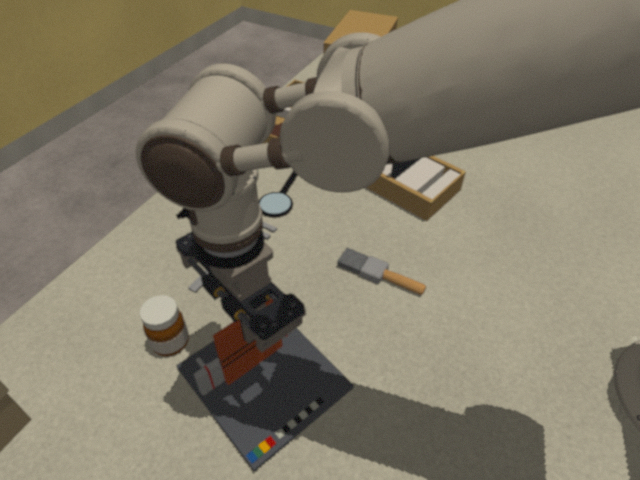

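The side view shows the tile upright against the fence between the red marks (about 250,350). The pressing forces are about 12 N into the fence and 16 N onto the deck, well under the limit. Handing in.

```bash
python3 -c "
from bench import job; print(job.finish_job())"
```

```text
the job is handed in; nothing more can be done
None
```

I handed the job in with the terracotta tile upright on the deck, held pressed against the fence between the red marks (about 12 N toward the fence, some possibly deck friction, and up to about 16 N down); the hand-in returned no verdict.

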